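Slide the top tin off the stack onto the pantry shelf

TASK

Slide the top biscuit tin sideways off the stack onto the low pine shelf beside it, without lifting it, until you feel it bear against the divider's upright plate; then push it straight back until it bears flush against the back board, and leave it there beside the divider. Press snugly but gently, since tins dent and the divider slips along if shoved; leave the divider, the other two tins, the jars and the food can where they are.

Things in the scene. Friction and masses are not known exactly. Their poses are not given: they have to be found in the camera images.
- tin_top: Uppermost of three identical flat closed tins of bare tinplate, stacked flush: 160 x 110 x 28 mm, 0.25 to 0.5 kg. Origin at its centre (half-way up); x along the 160 mm length, y along the 110 mm width, z up. Too wide to grip; it is pushed on its sides. It takes about 1 to 6 N to slide and dents above 25 N. At the start it is 15 to 45 mm short of the back board's plane.
- tin_middle: The tin under it, same size, origin at its centre. It stays where it is.
- tin_bottom: The lowest tin, same size, origin at its centre, standing on the counter, 10 to 25 mm off the shelf's open end, its length along the shelf's x within 3 degrees. It stays where it is.
- shelf: Low pine shelf fixed on the counter beside the stack. Origin on the counter; y runs along it, from the stack's side towards divider and jars; x from its open front to the back board; z up. Deck: top face 54 mm above the counter, x -120 to +120 mm, y -170 to +210 mm, open at the y = -170 end. The top tin's underside is at 56 mm, so it slides onto the deck with a 2 mm step down.
- backboard: Fixed pine board, 18 mm thick, along the rear of the deck, 60 mm tall above it. Origin on its front face at deck height; axes as the shelf's. Its front face is the plane x = 0 of this frame (x = +102 mm of the shelf); one 110 mm wide end of the tin ends flush on it.
- divider: Clamp foot of a sheet-steel shelf divider, held by friction on the deck's front edge; slips if pushed with over 12 N. Origin on its stack-side edge at deck height and the shelf's x = 0; axes as the shelf's. Screwed to it through slots is the upright plate, 48 mm tall (10 mm in front of x = -50 mm). Its face stands 0 to 25 mm from the origin towards the stack: not measured, find it by feel or sight.
- jar_a: Glass jar, 64 mm across, 115 mm tall, standing on the deck beyond the divider, nearer the front; origin at its underside. To be left alone.
- jar_b: Glass jar like the other, nearer the back board; origin at its underside. To be left alone.
- food_can: Food can, 74 mm across, 105 mm tall, standing on the counter on the other side of the stack; origin at its underside. To be left alone.

How it is judged (in metres and radians):
On the way, in this order (a step that is already met when the one before it is completed fails the run):
1. the tin is off the stack and lies wholly on the deck (y of tin_top in the frame of shelf above -0.115 m and z of tin_top in the frame of shelf below 0.0695 m), for 0.1 s.
2. the tin bears against the divider's plate (more than 1.5 N) (contact force between tin_top and divider above 1.5 N), for 0.1 s.
3. the tin bears against the back board (more than 1.5 N) (contact force between tin_top and backboard above 1.5 N), for 0.1 s.
At the end, for the whole second after the job is handed in: The top tin lies flat and still on the deck, within 2.5 mm of the back board, beside the divider (its centre 50 to 83 mm from the foot's edge) and square to the shelf within 0.03 rad; the other two tins are within 6 mm and the divider within 3 mm of where they started (x of tin_top in the frame of shelf above 0.0195 m and y of tin_top in the frame of divider between -0.083 and -0.05 m and angle between the x axis of tin_top and the x axis of shelf, either way round below 0.03 rad and z of tin_top in the frame of shelf between 0.065 and 0.0695 m and angle between tin_top's own z axis and vertical below 0.04 rad and linear speed of tin_top below 0.01 m/s and distance of each of tin_middle, tin_bottom from where it was at the start of the episode below 0.006 m and distance of divider from where it was at the start of the episode below 0.003 m); the robot touches nothing.
It fails at once if the tin is lifted more than 10 mm above its sliding height or tipped more than 0.2 rad (z of tin_top in the frame of shelf above 0.08 m or angle between tin_top's own z axis and vertical above 0.2 rad).
It fails at once if a tin is pushed with more than 25 N by the fingers or against the back board (contact force between the fingers and tin_top above 25 N or contact force between tin_top and backboard above 25 N).
It fails at once if the rest of the stack is shifted more than 6 mm (distance of any of tin_middle, tin_bottom from where it was at the start of the episode above 0.006 m).
It fails at once if the divider is shoved more than 3 mm along (distance of divider from where it was at the start of the episode above 0.003 m).
It fails at once if a jar or the food can is shifted more than 10 mm (distance of any of jar_a, jar_b, food_can from where it was at the start of the episode above 0.01 m).
It also fails if it takes over 64 s, if anything falls off the work surface, if the arm or the gripper's body presses on something with over 40 N, if the wrist force passes 120 N, or if a joint passes its speed limit or range.

ROBOT

A 6-joint arm with a two-finger parallel gripper is mounted at the origin on the work surface. World frame = base frame: x ahead of the robot, y to its left, z up, the work surface at z = 0. Lengths are in mm, angles in rad, forces in N, time in s.
With the tool pointing down it reaches from about 300 to 750 mm from the base axis. Payload 8.5 kg.
Tool frame: the origin (TCP) lies where the fingers leave the gripper's body, on its centre line; the fingertips stand 73 mm ahead of it and the grasp point (between the pads) lies ctrl.grasp_offset ahead of it (ctrl.grasp_offset is the distance from the TCP to the grasp point, in mm); z points along the fingers, x is the direction in which the jaws open and shut, and the axes are right-handed (so a half turn about z gives the same grasp; the last joint's range is limited). The gripper opens to 85 mm and grips with 20 to 120 N. Pads are 22 mm wide; open, the fingers measure 114 mm over their backs; the gripper's body (76 mm by 85 mm) begins 54 mm behind the grasp point. The pads swing forward as they close: fully open they stand 13 mm farther back than shut.
Start: joints at [-1.485, 0.381, 1.297, -0, 1.464, -0.215], TCP at [162.951, -525.288, 303.922] pointing down, gripper open.
Joint ranges: [-3.11, 3.11], [-0.89, 2.33], [0.22, 2.48], [-1.42, 4.56], [0.17, 2.85], [-2.88, 2.88]. Speed limits (rad/s): [2.39, 2.39, 3.14, 3.14, 3.14, 3.14].

INTERFACE

Orientations are given as [roll, pitch, yaw] about the fixed x, y, z axes, in that order (R = Rz(yaw) Ry(pitch) Rx(roll)).
In Python, from plant import ctrl, jaws, solver, viewer, sign_off, finder gives the robot as it stands. Calls block until the motion is done:
- ctrl.goto(position, orientation): joint-space move of the TCP to a pose.
- ctrl.line_to(position, orientation=None, feed=150, threshold=None): straight line of the TCP; orientation=None keeps the orientation; feed is the mean speed in mm/s. With threshold (N) it stops when the force on the tool has changed by that much, and returns True; else False.
- ctrl.goto_joints(angles): joint-space move.
- jaws.gripper_to(opening): opening from 0.0 (shut) to 1.0 (fully open); the grip force is fixed at half the most; returns when the fingers have stopped.
- ctrl.dwell(seconds).
- solver.solve_ik(position, orientation): joint angles nearest the present ones, or None.
- ctrl.get_state(): the state.
- viewer.read_camera(name): name is "scene" or "top" or "wrist"; returns a dict with "color" (400x640x3 uint8, blue, green, red), "K" (3x3 intrinsics, pixels), "dist_coeffs" ([k1, k2, p1, p2, k3] as OpenCV has them; the pictures are not rectified), "pose" (4x4, takes a point from camera to world coordinates). Camera axes: x right, y up, looking along -z (the intrinsics and any distortion apply to the point x, -y, -z); pixel columns grow to the right and rows downward; lengths in mm; the calibration is good to about 2 mm. A picture is of the moment at which its call begins. There is no depth.
A pose or a line that the arm cannot do raises ctrl.IKError and nothing moves.
- sign_off(): hands the job in, once; it reports no verdict.
Trained networks look in a picture, given as the dict that the camera call returned (one of the last four; its "shot" number tells which), for a name from the list of things; names that differ only in an ending like _2 or _b are one class to them, and where a whole thing is asked for, a point or a joint stands for the part that bears it (a point fixed in the world has none). Each returns a list of dicts, best first, with "score" (0 to 1); they miss things now and then, are a little off and sometimes report something else, mostly with a low value. They report only what shows in the picture. A call takes as long as a camera call.
- finder.recognise(picture, target): "at" ([x, y, z] in mm, in the coordinates of the camera as it stood for that picture, good to about 4 mm: the middle of the surface that is visible of it).
- finder.outline_of(picture, target): "region" (400x640 bool, what is visible of it).
- finder.landmark_of(picture, target): "at" ([x, y, z] in mm, in the coordinates of the camera as it stood for that picture, good to about 4 mm: a listed point, or the origin of a listed thing).
The state is a dict: "time": time; "joint_positions": joint angles; "qd": joint speeds; "joint_efforts": joint torques, N m; "ee_pos": TCP position; "eef_rot": TCP orientation; "contact_force": force on the tool from outside, world axes, zero at the start; "moment": the same for the moment, N m; "gripper_width": opening from 0.0 (shut) to 1.0 (fully open).
Only numpy, scipy, OpenCV 4.12 (cv2) and the standard library are available. Lean on these libraries where they do the work, as an engineer would, in place of code of your own. Each camera call takes 0.05 s, during which the arm holds its last target.

## Working session

There is one attempt and no reset: what is moved stays moved. The work goes in short steps, each a Python script; the robot and the scene stay as the last script left them, time stands still between calls to the robot, and variables do not carry over. Pictures are saved under pics/ and viewed, and the job is handed in when it is done.

```bash
ls; mkdir -p pics; cat > h.py <<'E'
import numpy as np, cv2
from plant import ctrl, jaws, solver, viewer, sign_off, finder
def w(pic,p): return (pic["pose"]@np.r_[p,1])[:3]
E
python3 - <<'E'
from h import *
np.set_printoptions(precision=1,suppress=True)
for n in ["scene","top"]:
    p=viewer.read_camera(n); cv2.imwrite(f"pics/{n}0.png",p["color"])
    print(n,p["pose"],p["K"],p["dist_coeffs"])
    for t in ["tin_top","tin_middle","tin_bottom","shelf","backboard","divider","jar_a","food_can"]:
        print(n,t,[(w(p,d["at"]),round(d["score"],2)) for d in finder.landmark_of(p,t)])
s=ctrl.get_state();print(s["time"],s["contact_force"],ctrl.grasp_offset,s["ee_pos"],s["eef_rot"])
E
```

```text
pics
scene [[  -0.1   -0.6    0.8 1589.2]
 [   1.    -0.1    0.1   56.1]
 [   0.     0.8    0.6  888.9]
 [   0.     0.     0.     1. ]] [[518.    0.  332.3]
 [  0.  518.  201.8]
 [  0.    0.    1. ]] [0. 0. 0. 0. 0.]
scene tin_top [(array([ 534.3, -152.2,   68.6]), 0.91)]
scene tin_middle []
scene tin_bottom []
scene shelf [(array([587.9,  81.5,   1.7]), 0.6)]
scene backboard [(array([684.9,  66.9,  56.2]), 0.82)]
scene divider [(array([594. , 105.2,  53.8]), 0.65)]
scene jar_a [(array([660.7, 236.7,  53.9]), 0.57)]
scene food_can [(array([ 519.5, -490.5,   -4. ]), 0.77)]
top [[  -0.     1.    -0.2  354.5]
 [  -1.    -0.     0.   -62.4]
 [   0.     0.2    1.  1153. ]
 [   0.     0.     0.     1. ]] [[439.3   0.  317.1]
 [  0.  439.3 200.7]
 [  0.    0.    1. ]] [-0.1  0.   0.   0.   0. ]
top tin_top [(array([ 538.9, -149.7,   73.8]), 0.87), (array([567.1, 251. ,  51.6]), 0.26)]
top tin_middle []
top tin_bottom []
top shelf [(array([586.8,  85.6,   0.1]), 0.8)]
top backboard [(array([687.5,  67.7,  52.6]), 0.89)]
top divider [(array([590.4,  98.4,  53.9]), 0.81)]
top jar_a [(array([660.9, 236.6,  59.6]), 0.66), (array([564.8, 249.7,  54.2]), 0.65)]
top food_can [(array([ 517.5, -489.7,   -5.2]), 0.57)]
0.9 [ 0.2 -1.2  0.4] 53.900000000000006 [ 163.  -525.3  303.9] [ 3.1 -0.  -1.3]
```

View pics/top0.png

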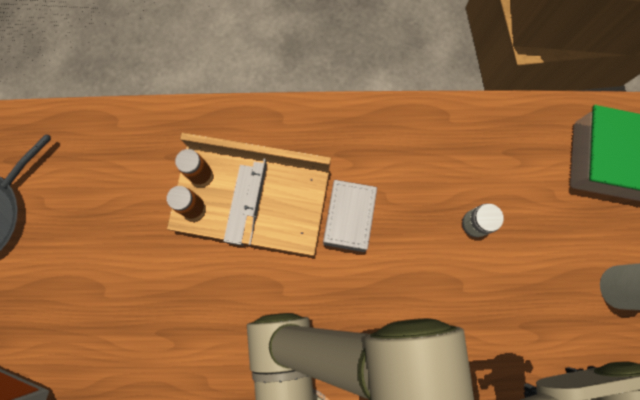

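View pics/scene0.png

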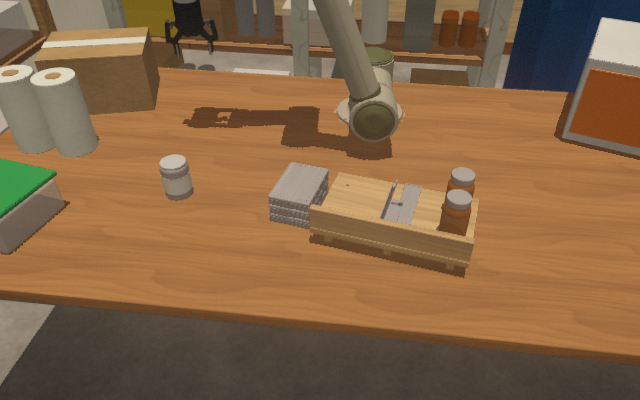

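```bash
python3 - <<'E'
import cv2
a=cv2.imread("pics/top0.png")[120:265,155:390]
cv2.imwrite("pics/topz.png",cv2.resize(a,None,fx=3.4,fy=3.4,interpolation=cv2.INTER_CUBIC))
a=cv2.imread("pics/scene0.png")[155:275,260:490]
cv2.imwrite("pics/scz.png",cv2.resize(a,None,fx=3.4,fy=3.4,interpolation=cv2.INTER_CUBIC))
E
```

```text
(no output)
```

View pics/topz.png

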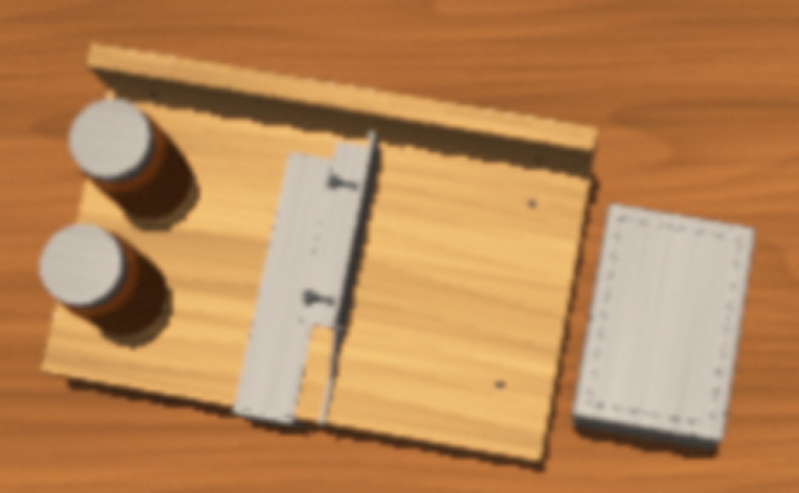

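View pics/scz.png

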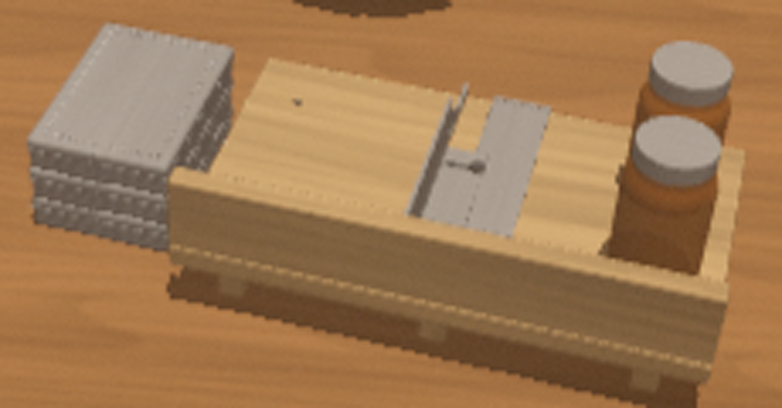

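```bash
cat >> h.py <<'E'
from scipy.optimize import least_squares
def proj(p,pts):
    T=np.linalg.inv(p["pose"]); q=(T[:3,:3]@np.asarray(pts,float).T).T+T[:3,3]
    q=q*[1,-1,-1]
    return cv2.projectPoints(q,np.zeros(3),np.zeros(3),p["K"],np.array(p["dist_coeffs"],float))[0][:,0]
def unproj(p,uv,z):
    n=cv2.undistortPoints(np.array([[uv]],float),p["K"],np.array(p["dist_coeffs"],float))[0,0]
    d=p["pose"][:3,:3]@np.array([n[0],-n[1],-1]); o=p["pose"][:3,3]
    return o+d*(z-o[2])/d[2]
def fr(v,pts):
    c,s=np.cos(v[2]),np.sin(v[2]); P=np.array(pts,float)
    return np.c_[v[0]+c*P[:,0]-s*P[:,1], v[1]+s*P[:,0]+c*P[:,1], P[:,2]]
def inv(v,P):
    P=np.atleast_2d(P); c,s=np.cos(v[2]),np.sin(v[2]); d=P[:,:2]-v[:2]
    return np.c_[c*d[:,0]+s*d[:,1], -s*d[:,0]+c*d[:,1]]
E
python3 - <<'E'
from h import *
np.set_printoptions(precision=3,suppress=True)
pt=viewer.read_camera("top"); ps=viewer.read_camera("scene")
ct=lambda a:np.array(a)/3.4+[155,120]-0.35
cs=lambda a:np.array(a)/3.4+[260,155]-0.35
S=[(-120,-170,54),(-120,210,54),(102,-170,54),(120,-170,114),(102,-170,114),(120,210,114)]
uS=ct([(543,462),(42,371),(592,178),(597,128),(595,150),(93,43)])
S2=[(-120,-170,54),(120,-170,114),(120,210,114)]
uS2=cs([(268,59),(172,188),(727,303)])
a=least_squares(lambda v:(proj(pt,fr(v,S))-uS).ravel(),[588,82,-.17]);print("top",a.x,a.fun)
b=least_squares(lambda v:(proj(ps,fr(v,S2))-uS2).ravel(),[588,82,-.17]);print("scene",b.x,b.fun)
T=[(80,55,84),(80,-55,84),(-80,-55,84),(-80,55,84)]
uT=ct([(610,206),(753,228),(718,440),(575,418)])
uT2=cs([(172,164),(30,145),(107,24),(233,47)])
t=least_squares(lambda v:(proj(pt,fr(v,T))-uT).ravel(),[536,-150,-.17]);print("tin top",t.x,t.fun)
t2=least_squares(lambda v:(proj(ps,fr(v,T))-uT2).ravel(),[536,-150,-.17]);print("tin scene",t2.x,t2.fun)
print("tin in shelf",inv(a.x,t.x),inv(b.x,t2.x))
for uv,z in [((374,132),102),((342,325),102),((322,424),64)]:
    print("plate",inv(a.x,unproj(pt,ct([uv])[0],z)))
for uv,z in [((448,97),102),((466,86),64),((413,214),102)]:
    print("plate s",inv(b.x,unproj(ps,cs([uv])[0],z)))
print("foot",inv(a.x,unproj(pt,ct([(299,422)])[0],56)))
E
```

```text
top [587.707  84.498  -0.191] [-0.369  0.087 -0.398  0.237  0.246 -1.176  0.733  0.132  0.094  0.583
 -0.326  0.025]
scene [590.724  86.38   -0.185] [-0.058  0.234 -1.524 -1.052  1.458  0.223]
tin top [ 535.861 -150.167   -0.185] [-0.807 -0.701  0.474  0.067  1.421  0.832 -1.095 -0.271]
tin scene [ 537.022 -148.746   -0.161] [ 0.264  1.57  -0.089 -0.899 -0.995 -0.488  0.787 -0.469]
tin in shelf [[  -6.396 -240.239]] [[  -9.451 -240.995]]
plate [[92.21  -7.456]]
plate [[-52.407 -13.292]]
plate [[-121.462   -7.226]]
plate s [[-53.021 -10.765]]
plate s [[-121.617   -8.417]]
plate s [[84.156 -4.864]]
foot [[-122.428   11.121]]
```

```bash
cat >> h.py <<'E'
SH=np.array([588.2,84.8,-0.189])
def pos(x,y,z): return fr(SH,[(x,y,z)])[0].tolist()
def sf(f):
    c,s=np.cos(SH[2]),np.sin(SH[2]); return np.array([c*f[0]+s*f[1],-s*f[0]+c*f[1],f[2]])
def rep(tag=""):
    s=ctrl.get_state(); print(tag,"t%.2f"%s["time"],"tcp",np.round(inv(SH,s["ee_pos"])[0],2),round(s["ee_pos"][2],1),"F",np.round(sf(s["contact_force"]),2)); return s
E
python3 - <<'E'
from h import *
O=[np.pi,0,SH[2]]
for yaw in (SH[2],SH[2]+np.pi):
  for p in [(-7,-340,200),(-7,-340,133),(-7,-75,133)]: print(yaw,solver.solve_ik(pos(*p),[np.pi,0,yaw]))
ctrl.goto(pos(-7,-340,230),O); rep()
ctrl.line_to(pos(-7,-340,133),feed=120); rep()
p=viewer.read_camera("top"); cv2.imwrite("pics/top1.png",cv2.resize(p["color"][120:300,155:420],None,fx=2.8,fy=2.8,interpolation=cv2.INTER_CUBIC))
p=viewer.read_camera("wrist"); cv2.imwrite("pics/wrist1.png",p["color"])
E
```

```text
-0.189 [-6.52923238e-01  5.14416325e-01  1.39199223e+00 -4.44089210e-16
  1.23518409e+00 -4.63923238e-01]
-0.189 [-6.52923238e-01  5.95650706e-01  1.46831750e+00 -4.44089210e-16
  1.07762444e+00 -4.63923238e-01]
-0.189 [-1.86659058e-01  5.86914352e-01  1.48715531e+00 -4.44089210e-16
  1.06752300e+00  2.34094225e-03]
2.952592653589793 [-0.65292324  0.51441633  1.39199223  0.          1.23518409  2.67766942]
2.952592653589793 [-0.65292324  0.59565071  1.4683175   0.          1.07762444  2.67766942]
2.952592653589793 None
 t2.67 tcp [  -7.16 -340.96] 230.2 F [-0.24 -0.31 -0.39]
 t3.62 tcp [  -6.73 -340.24] 133.7 F [ 0.41 -0.17 -0.43]
```

View pics/top1.png

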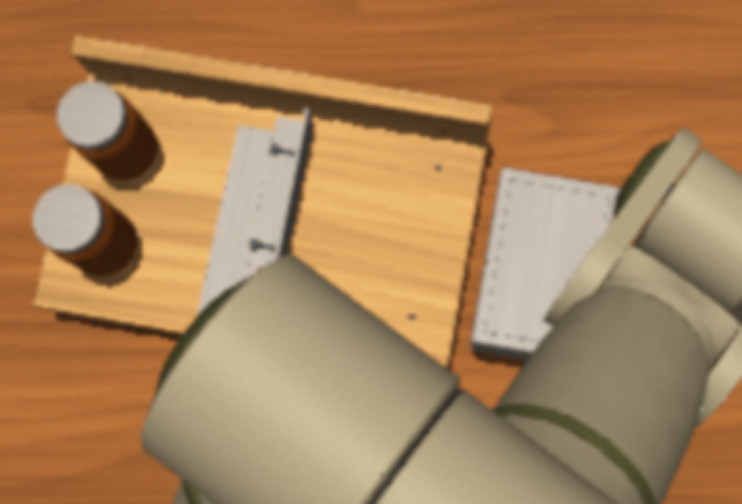

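View pics/wrist1.png

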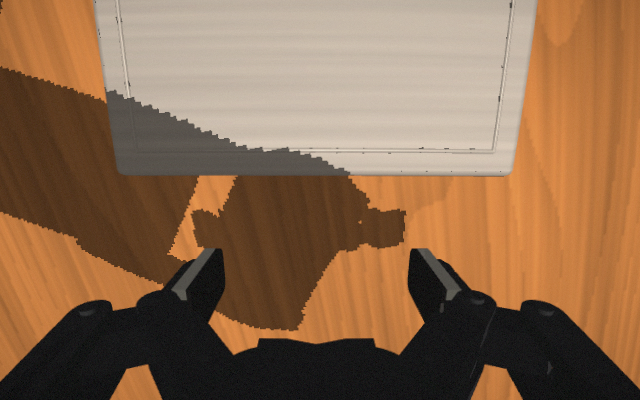

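```bash
python3 - <<'E'
from h import *
np.set_printoptions(precision=2,suppress=True)
p=viewer.read_camera("wrist"); print(p["pose"],p["K"],p["dist_coeffs"])
for uv in [(118,175),(512,175)]: print("tin",inv(SH,unproj(p,uv,84)))
for z in (60,66,70,73,76): print(z,inv(SH,unproj(p,(219,250),z)),inv(SH,unproj(p,(412,250),z)))
E
```

```text
[[   0.98    0.18    0.05  531.4 ]
 [  -0.19    0.95    0.27 -180.53]
 [   0.     -0.27    0.96  204.56]
 [   0.      0.      0.      1.  ]] [[311.36   0.   315.9 ]
 [  0.   311.36 199.09]
 [  0.     0.     1.  ]] [-0.05  0.    0.    0.    0.  ]
tin [[ -85.18 -295.17]]
tin [[  72.98 -295.26]]
60 [[ -55.05 -338.89]] [[  43.14 -338.98]]
66 [[ -53.01 -336.08]] [[  41.1  -336.17]]
70 [[ -51.65 -334.21]] [[  39.74 -334.29]]
73 [[ -50.63 -332.81]] [[  38.73 -332.89]]
76 [[ -49.61 -331.41]] [[  37.71 -331.48]]
```

```bash
python3 - <<'E'
from h import *
ctrl.line_to(pos(-6,-340,125),feed=60); rep()
print(ctrl.line_to(pos(-6,-314,125),feed=40,threshold=8)); rep()
print(ctrl.line_to(pos(-6,-298,125),feed=10,threshold=8)); rep()
print(ctrl.line_to(pos(-6,-285,125),feed=15,threshold=15)); rep()
p=viewer.read_camera("wrist"); cv2.imwrite("pics/wrist2.png",p["color"])
E
```

```text
t4.06 tcp [  -6.15 -339.89] 124.5 F [0.01 0.19 0.49]
False
 t4.86 tcp [  -5.94 -314.07] 125.0 F [ 0.38 -0.74 -0.15]
False
 t6.61 tcp [  -6.   -298.01] 125.0 F [-0.11 -0.83 -0.12]
False
 t7.62 tcp [  -6.04 -284.84] 125.0 F [-0.   -0.3   0.18]
```

View pics/wrist2.png

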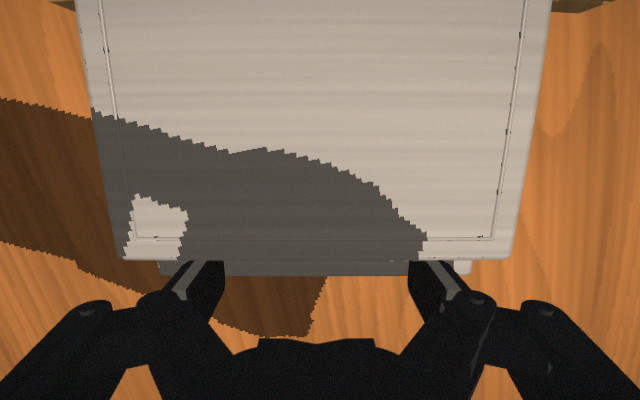

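```bash
python3 - <<'E'
from h import *
p=viewer.read_camera("wrist")
for uv in [(120,260),(512,260)]: print("tin",inv(SH,unproj(p,uv,84)))
for y in (-260,-235,-210,-185,-160):
    r=ctrl.line_to(pos(-6,y,125),feed=40,threshold=15); rep(r)
    if r: break
p=viewer.read_camera("wrist"); cv2.imwrite("pics/wrist3.png",p["color"])
p=viewer.read_camera("scene"); cv2.imwrite("pics/scene3.png",cv2.resize(p["color"][125:285,240:490],None,fx=3,fy=3))
E
```

```text
tin [[ -84.26662692 -272.97025107]]
tin [[  73.90156981 -272.99141772]]
False t8.50 tcp [  -6.02 -259.83] 125.0 F [-0.04  0.11  0.26]
False t9.28 tcp [  -6.17 -234.68] 124.8 F [-0.6  -0.47 -0.67]
False t10.05 tcp [  -5.95 -209.89] 125.1 F [ 0.07 -0.97  0.07]
False t10.82 tcp [  -5.94 -184.88] 125.1 F [-0.03 -0.44 -0.14]
False t11.60 tcp [  -6.05 -159.82] 125.0 F [0.72 0.39 0.55]
```

View pics/wrist3.png

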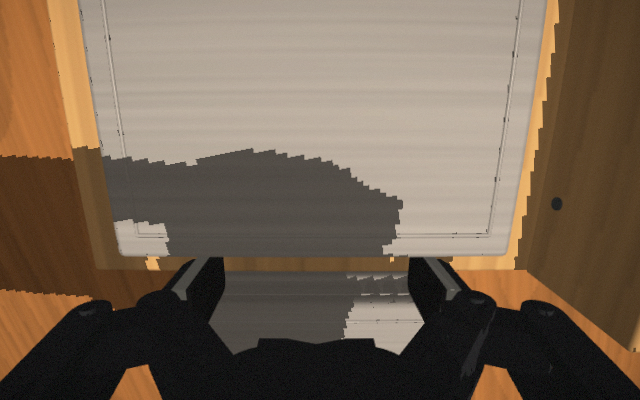

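View pics/scene3.png

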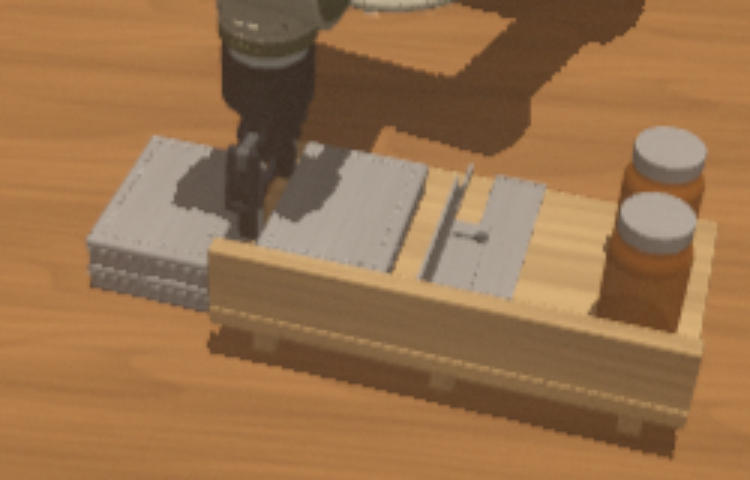

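```bash
python3 - <<'E'
from h import *
for y in (-150,-142):
    r=ctrl.line_to(pos(-6,y,125),feed=12,threshold=8); rep(r)
r=ctrl.line_to(pos(-6,-122,125),feed=4,threshold=6); rep(r)
for i in range(5): ctrl.dwell(0.06); rep()
p=viewer.read_camera("wrist"); cv2.imwrite("pics/wrist4.png",p["color"])
E
```

```text
False t12.68 tcp [  -6.02 -149.86] 125.0 F [-0.25  0.35 -0.45]
False t13.50 tcp [  -6.05 -141.82] 125.0 F [-0.61 -0.48 -1.01]
True t16.50 tcp [  -6.14 -129.41] 124.7 F [ 1.01 -0.86  0.3 ]
 t16.56 tcp [  -6.23 -129.4 ] 124.6 F [ 0.19 -0.42 -0.22]
 t16.62 tcp [  -6.31 -129.42] 124.4 F [-0.58  1.11 -0.04]
 t16.68 tcp [  -6.33 -129.42] 124.4 F [ 0.45 -0.03  0.21]
 t16.73 tcp [  -6.35 -129.47] 124.4 F [0.32 0.16 0.62]
 t16.79 tcp [  -6.35 -129.48] 124.4 F [ 0.29  0.12 -0.12]
```

View pics/wrist4.png

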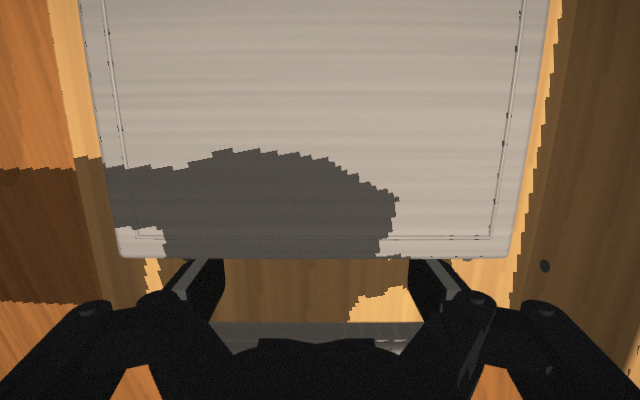

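```bash
python3 - <<'E'
from h import *
y0=-129.6
for k in range(8):
    y=y0+0.25*k
    r=ctrl.line_to(pos(-6,y,125),feed=4,threshold=9)
    f=[]
    for i in range(4): f.append(sf(ctrl.get_state()["contact_force"])); ctrl.dwell(0.05)
    rep(r); m=np.mean(f,0); print(k,np.round(m,2))
    if r or m[1]<-5: break
E
```

```text
False t17.33 tcp [  -6.01 -129.63] 125.0 F [ 0.02  0.24 -0.45]
0 [ 0.2  -0.2  -0.25]
False t17.78 tcp [  -5.99 -129.38] 125.0 F [-0.6  -0.64 -0.7 ]
1 [ 0.31 -0.46 -0.85]
False t18.23 tcp [  -5.98 -129.3 ] 125.0 F [-1.14 -3.08  0.27]
2 [-0.22 -3.08 -0.22]
False t18.68 tcp [  -5.97 -129.26] 125.0 F [-0.6  -5.98  0.61]
3 [-0.59 -5.65 -0.06]
```

```bash
python3 - <<'E'
from h import *
r=ctrl.line_to(pos(-6,-128.7,125),feed=4)
f=[]
for i in range(8): f.append(sf(ctrl.get_state()["contact_force"])); ctrl.dwell(0.05)
rep(r); print(np.round(np.mean(f,0),2), np.round(np.array(f)[:,1],1))
p=viewer.read_camera("wrist")
cv2.imwrite("pics/wrist5.png",p["color"])
p=viewer.read_camera("scene"); cv2.imwrite("pics/scene5.png",cv2.resize(p["color"][125:285,240:490],None,fx=3,fy=3))
E
```

```text
False t19.33 tcp [  -5.98 -129.25] 125.0 F [-1.88 -6.76  1.65]
[-0.9  -7.    0.19] [-6.5 -6.4 -7.1 -7.1 -6.5 -7.4 -7.4 -7.5]
```

View pics/scene5.png

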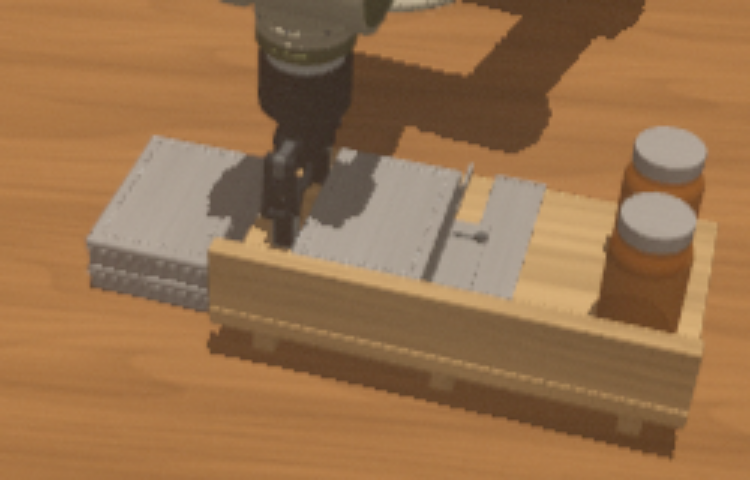

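```bash
python3 - <<'E'
from h import *
ctrl.line_to(pos(-6,-140,125),feed=40); rep()
ctrl.line_to(pos(-6,-140,220),feed=150)
jaws.gripper_to(0.55)
for yaw in (SH[2]+np.pi/2,SH[2]-np.pi/2):
    print(yaw,[solver.solve_ik(pos(*q),[np.pi,0,yaw]) for q in [(-135,-62,220),(-135,-62,128),(-60,-62,128)]])
yaw=SH[2]-np.pi/2 if solver.solve_ik(pos(-60,-62,128),[np.pi,0,SH[2]-np.pi/2]) is not None else SH[2]+np.pi/2
print(yaw)
ctrl.goto(pos(-140,-62,220),[np.pi,0,yaw]); rep()
p=viewer.read_camera("wrist"); cv2.imwrite("pics/wrist6.png",p["color"])
E
```

```text
t19.87 tcp [  -5.99 -140.06] 125.0 F [-0.11  0.97 -0.62]
1.3817963267948965 [array([-1.55661965e-01,  2.92231584e-01,  1.70735860e+00, -4.44089210e-16,
        1.14200247e+00, -1.53745829e+00]), array([-1.55661965e-01,  4.37322836e-01,  1.82845429e+00, -4.44089210e-16,
        8.75815527e-01, -1.53745829e+00]), array([-1.60606155e-01,  5.29301594e-01,  1.63168631e+00, -4.44089210e-16,
        9.80604749e-01, -1.54240248e+00])]
-1.7597963267948966 [array([-1.55661965e-01,  2.92231584e-01,  1.70735860e+00, -4.44089210e-16,
        1.14200247e+00,  1.60413436e+00]), array([-1.55661965e-01,  4.37322836e-01,  1.82845429e+00, -4.44089210e-16,
        8.75815527e-01,  1.60413436e+00]), array([-1.60606155e-01,  5.29301594e-01,  1.63168631e+00, -4.44089210e-16,
        9.80604749e-01,  1.59919017e+00])]
-1.7597963267948966
 t22.63 tcp [-139.74  -62.08] 220.1 F [-0.14 -0.6   0.68]
```

View pics/wrist6.png

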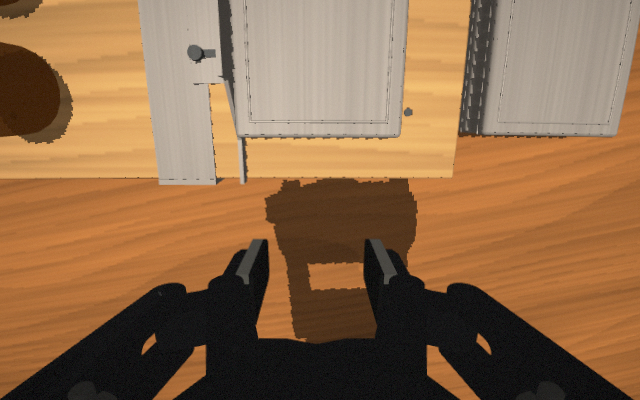

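```bash
python3 - <<'E'
from h import *
p=viewer.read_camera("wrist")
for uv,z in [((238,136),82),((402,136),82),((458,177),54),((0,178),54),((216,183),56),((244,182),64)]: print(inv(SH,unproj(p,uv,z)))
ctrl.line_to(pos(-140,-62,128),feed=120); rep()
p=viewer.read_camera("wrist"); cv2.imwrite("pics/wrist7.png",p["color"])
E
```

```text
[[-85.55904346 -10.25818701]]
[[ -85.50646247 -118.89027802]]
[[-118.84432174 -172.99905243]]
[[-118.98089599  196.8720142 ]]
[[-123.32403658   15.69997314]]
[[-120.76890878   -8.11341706]]
 t23.65 tcp [-139.71  -61.99] 128.5 F [-0.28 -0.21  0.61]
```

View pics/wrist7.png

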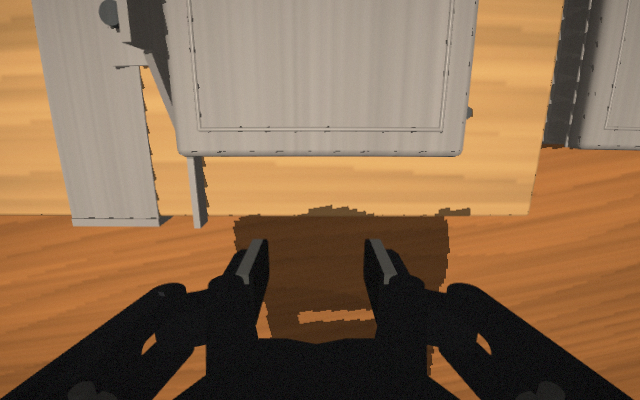

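```bash
python3 - <<'E'
from h import *
r=ctrl.line_to(pos(-106,-64.5,128),feed=40,threshold=8); rep(r)
r=ctrl.line_to(pos(-88,-64.5,128),feed=12,threshold=9); rep(r)
if not r:
    r=ctrl.line_to(pos(-78,-64,128),feed=12,threshold=9); rep(r)
p=viewer.read_camera("wrist"); cv2.imwrite("pics/wrist8.png",p["color"])
E
```

```text
False t24.70 tcp [-106.23  -64.48] 128.0 F [0.03 0.66 0.68]
False t26.35 tcp [-87.91 -64.51] 128.0 F [-1.36 -0.36 -0.99]
False t27.33 tcp [-78.38 -64.3 ] 127.9 F [-4.98 -3.38  1.64]
```

View pics/wrist8.png

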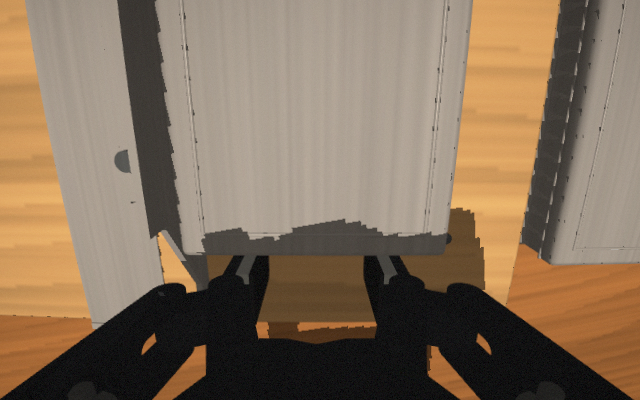

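```bash
python3 - <<'E'
from h import *
for x in (-76,-74,-72.5):
    r=ctrl.line_to(pos(x,-64.5,128),feed=6,threshold=8); rep(r)
    if r: break
if not r:
    r=ctrl.line_to(pos(-62,-64.5,128),feed=4,threshold=7); rep(r)
for i in range(4): ctrl.dwell(0.05); rep()
E
```

```text
False t27.88 tcp [-75.54 -64.41] 128.2 F [ 0.01  0.12 -0.15]
False t28.36 tcp [-74.14 -64.46] 128.0 F [-4.83  0.75  2.87]
False t28.76 tcp [-72.31 -64.49] 128.0 F [-1.64  0.85  1.53]
True t29.91 tcp [-69.95 -64.49] 127.7 F [-0.41  0.04  0.41]
 t29.96 tcp [-70.09 -64.49] 127.6 F [ 0.46 -0.06  0.02]
 t30.01 tcp [-70.23 -64.49] 127.5 F [ 0.98 -0.32 -0.07]
 t30.06 tcp [-70.36 -64.47] 127.4 F [0.78 0.36 0.42]
 t30.11 tcp [-70.43 -64.47] 127.4 F [-0.11 -0.6  -0.38]
```

```bash
python3 - <<'E'
from h import *
x=-70.2
for k in range(16):
    x+=0.25
    r=ctrl.line_to(pos(x,-64.5,128),feed=4,threshold=10)
    f=[]
    for i in range(4): f.append(sf(ctrl.get_state()["contact_force"])); ctrl.dwell(0.05)
    s=rep(r); m=np.mean(f,0); print(k,round(x,2),np.round(m,2))
    if r or m[0]<-8.5: break
p=viewer.read_camera("wrist"); cv2.imwrite("pics/wrist9.png",p["color"])
for uv in [(205,255),(448,255)]: print(inv(SH,unproj(p,uv,82)))
p=viewer.read_camera("scene"); cv2.imwrite("pics/scene9.png",cv2.resize(p["color"][125:285,240:490],None,fx=3,fy=3))
E
```

```text
False t30.68 tcp [-69.94 -64.5 ] 128.0 F [ 1.17  0.21 -1.02]
0 -69.95 [-0.14 -0.28 -0.03]
False t31.12 tcp [-69.71 -64.51] 128.0 F [ 0.08 -0.64 -0.23]
1 -69.7 [-0.18 -0.25  0.05]
False t31.57 tcp [-69.55 -64.49] 128.0 F [-1.47 -0.72  0.72]
2 -69.45 [-0.91  0.16  0.16]
False t32.02 tcp [-69.48 -64.5 ] 128.0 F [-3.76 -0.22  2.54]
3 -69.2 [-3.64 -0.06  2.26]
False t32.48 tcp [-69.41 -64.49] 128.0 F [-5.95 -0.18  3.82]
4 -68.95 [-5.6  -0.77  3.17]
False t32.92 tcp [-69.4  -64.49] 128.0 F [-6.96 -1.12  5.08]
5 -68.7 [-6.26 -0.8   4.52]
False t33.38 tcp [-69.35 -64.5 ] 128.0 F [-6.86 -0.66  5.07]
6 -68.45 [-7.71 -0.79  5.15]
False t33.83 tcp [-69.32 -64.47] 128.0 F [-8.67 -1.12  6.56]
7 -68.2 [-9.26 -0.99  6.05]
[[-56.97821404 -18.44978117]]
[[ -57.02052764 -119.02137565]]
```

View pics/wrist9.png

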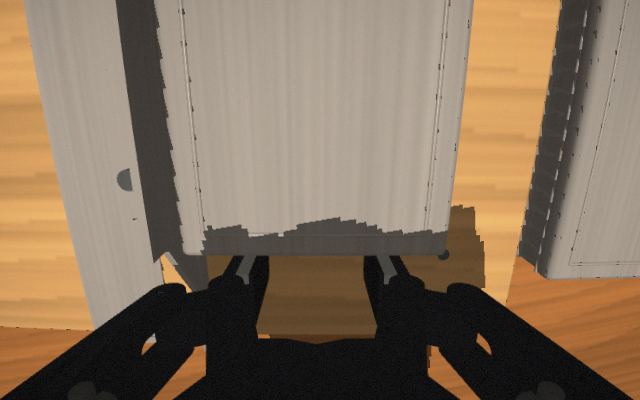

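View pics/scene9.png

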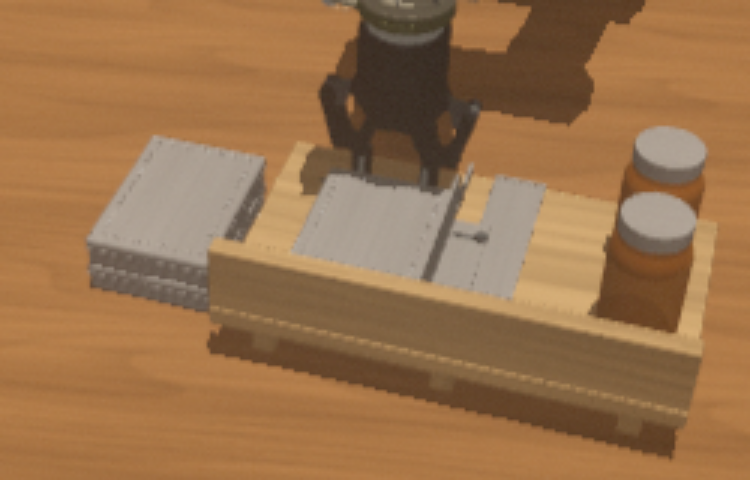

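```bash
python3 - <<'E'
from h import *
ctrl.line_to(pos(-115,-64.5,128),feed=60); ctrl.line_to(pos(-140,-64.5,240),feed=120); rep()
p=viewer.read_camera("wrist"); cv2.imwrite("pics/wrist10.png",p["color"])
E
```

```text
t35.97 tcp [-140.11  -64.52] 239.4 F [ 0.66 -0.68 -0.13]
```

View pics/wrist10.png

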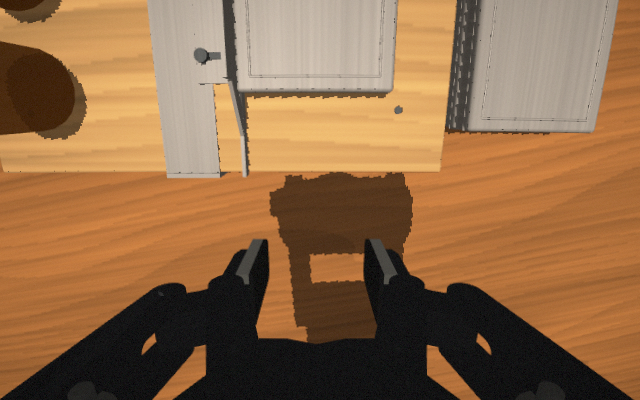

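```bash
python3 - <<'E'
from h import *
p=viewer.read_camera("wrist")
for n,uv,z in [("tinL",(238,92),82),("tinR",(394,92),82),("deck corner",(441,171),54),("foot",(220,177),56),("plate",(246,176),64),("stack",(447,131),56)]: print(n,inv(SH,unproj(p,uv,z)))
t=viewer.read_camera("top"); cv2.imwrite("pics/top10.png",cv2.resize(t["color"][120:265,155:390],None,fx=3.4,fy=3.4,interpolation=cv2.INTER_CUBIC))
E
```

```text
tinL [[-57.95802779  -9.93296237]]
tinR [[ -57.97325182 -118.81080652]]
deck corner [[-119.28899421 -169.31343948]]
foot [[-124.0549707   15.7927946]]
plate [[-121.5693262    -7.93065113]]
stack [[ -86.15516544 -169.92768534]]
```

View pics/top10.png

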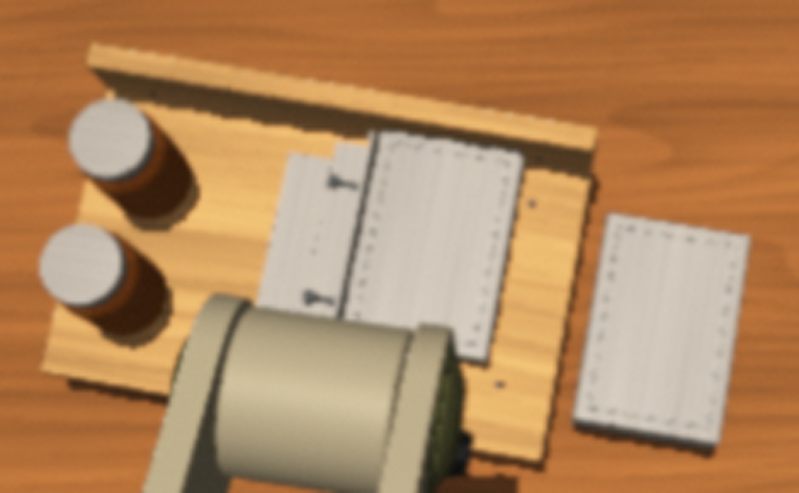

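```bash
python3 -c "
from h import *
sign_off()"
```

```text
the job is handed in; nothing more can be done
```

The top tin is on the deck, resting against the divider's plate and flush to the back board. I handed the job in at about 36 s of the 64 s allowed; `sign_off()` reports no verdict.

**How it went:**
- I pushed the tin off the stack with both open fingers against its long side, then on until it bore on the plate. The tool read a steady push of about 7 N there, below the divider's 12 N slip limit.
- I then pushed it straight back with the fingers half closed until it bore on the back board, at about 9 N. No push reading came near the 25 N dent limit.
- The gripper then backed off and was raised clear.

**Last checks:**
- **Against the back board:** the tin's front edge measures x = −58.0 mm in the shelf frame. That puts its far end on the board, and the edge is square to the shelf as far as the picture shows.
- **Beside the divider:** the tin's centre is at y ≈ −64 mm in the shelf frame. That is about 76 to 80 mm from the foot's edge, inside the 50 to 83 mm band.
- **Left alone:** in the overhead picture the divider's screws, the jars and the lower tins look where they were at the start. The food can was not in that last picture; the gripper never went near it.

**Less certain:**
- My readings of the foot's edge disagreed: about 11 mm in the first overhead picture and 16 mm from the wrist camera. If the larger is right, the margin to the 83 mm limit is only about 3 mm.
- The forces are tool readings, so friction takes an unknown share. The actual loads on the plate and the board are somewhat lower.

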